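# Find the converter module with the loose core and hand it over

### The arm

A 6-joint arm with a two-finger parallel gripper is mounted at the origin on the work surface. World frame = base frame: x ahead of the robot, y to its left, z up, the work surface at z = 0. Lengths are in mm, angles in rad, forces in N, time in s.
With the tool pointing down it reaches from about 250 to 850 mm from the base axis. Payload 12.5 kg.
Tool frame: the origin (TCP) lies where the fingers leave the gripper's body, on its centre line; the fingertips stand 84 mm ahead of it and the grasp point (between the pads) lies 65 mm ahead of it; z points along the fingers, y is the direction in which the jaws open and shut (so a half turn about z gives the same grasp; the last joint's range is limited). The gripper opens to 93 mm and grips with 3 to 60 N. Pads are 15 mm wide; open, the fingers measure 128 mm over their backs; the gripper's body (75 mm by 188 mm) begins 65 mm behind the grasp point.
Start: joints at [-1.376, 0.351, 1.652, -0, 1.139, -0.085], TCP at [151.91, -528.591, 302.733] pointing down, gripper open.
Joint ranges: [-2.75, 2.75], [-0.79, 2.1], [0.01, 2.65], [-1.57, 4.71], [0.07, 3.14], [-2.87, 2.87]. Speed limits (rad/s): [2.22, 2.22, 2.79, 3.14, 3.14, 3.14].

### API

Orientations are given as a unit quaternion [w, x, y, z].
In Python, from workcell import arm gives the robot as it stands. The module is installed in compiled form; this text tells all that it offers.
- The arm moves only by the tool arm_command, never from a script. Its argument "commands" is a list of rows, each a list of 4 numbers: the shift along the tool's x, y, z in units of 0.03 m (1.0 is 0.03 m), then the turn about the tool's z in units of 0.1 rad (1.0 is 0.1 rad). In form: [[x, y, z, yaw], ...]. A call has exactly 8 rows; each row shifts and turns the pose as measured when the row begins, along the tool's axes as they then stand; what a row does not reach is not made up. A row lasts 1/12 s, in which the tool goes at most 41.7 mm and 7.16 degrees, less where a joint would pass 70% of its speed; a pose out of reach is approached as far as the arm can. A call with a number of a shift or a turn outside -1 to 1 is refused whole. A call with a gripper value outside its range is refused whole. "grip" is the gripper command: -1 is shut, 1 is fully open, values between are in proportion, set as the call begins (left out, the last holds). The fingers move at their own pace and stop on an object; "newtons" is the grip in N (left out, the last holds). Time passes only in rows, so rows that do not move let the fingers close, or fill a call up. It gives the time, the measured TCP pose, the force and the opening at its end, in the units of the state.
- arm.sense(): the state, without advancing time (a new reading comes with each control period).
- arm.camera(name): name is "scene" or "top"; returns the picture (400x640x3 uint8, red, green, blue); there is no depth.
- arm.calibration(name): a dict with "K" (3x3 intrinsics, pixels), "rvec" (rotation vector, rad) and "tvec" (3), from world to camera coordinates, as OpenCV has them. Camera axes: x right, y down, z forward; pixel columns grow to the right and rows downward; lengths in mm; the calibration is good to about 2 mm. A picture is of the moment at which its call begins. calibration takes no time and is no camera call.
- arm.finish_job(): hands the job in, once; it reports no verdict.
Trained networks look in the newest picture that a camera, given by its name, has taken for a name from the list of things; names that differ only in an ending like _2 or _b are one class to them, and where a whole thing is asked for, a point or a joint stands for the part that bears it (a point fixed in the world has none). Each returns a list of dicts, best first, with "confidence" (0 to 1); they miss things now and then, are a little off and sometimes report something else, mostly with a low value. They report only what shows in the picture. A call takes as long as a camera call. They do not tell look-alikes from the thing itself.
- arm.find_in(camera, label): "pixel" ([column, row] in pixels, amid what is visible of it).
The state is a dict: "clock": time; "joints": joint angles; "qd": joint speeds; "effort": joint torques, N m; "eef_pos": TCP position; "ee_rot": TCP orientation; "contact_force": force on the tool from outside, world axes, zero at the start; "torque": the same for the moment, N m; "width": finger opening in mm.
Only numpy, scipy, OpenCV 4.12 (cv2) and the standard library are available. Lean on these libraries where they do the work, as an engineer would, in place of code of your own. Each camera call takes 0.05 s, during which the arm holds its last target. There are 200 camera calls.

### The job

One of the three sealed converter modules has something loose inside: going from the robot's left to its right, lift each one clear of the bench, rock it well, by 15 to 20 degrees, far end down and then near end down, and feel whether it rattles; set it back upright where it stood and let go before taking the next (the last one may stay in the gripper if it is the one). Then hold the one that rattles out level over the middle of the black tray, about 15 cm above the bench, and finish while still holding it there. Leave the other two standing in their places and everything else on the bench where it lies.

Things in the scene. Friction and masses are not known exactly. Their poses are not given: they have to be found in the camera images.
- module_left_center (a point): centre (35 mm above the underside) of the sealed grey plastic module on the robot's left (+y): 150 mm long (x; +x is the far end), 56 mm wide (y, the sides to grip), 70 mm high (z); metal cover and slots on top, black strip on the near end. All three look alike. One module, any of the three, hides a loose round steel core, 135 g, 32 mm across; the others hold nothing loose.
- module_mid_center (a point): centre (35 mm above the underside) of the sealed grey plastic module in the middle: 150 mm long (x; +x is the far end), 56 mm wide (y, the sides to grip), 70 mm high (z); metal cover and slots on top, black strip on the near end. All three look alike. In the faulty one the core rolls up to 53 mm either way from the centre along x (6 mm along y), strikes the end wall and shifts the balance point 11 to 19 mm to the lower end.
- module_right_center (a point): centre (35 mm above the underside) of the sealed grey plastic module on the robot's right (-y): 150 mm long (x; +x is the far end), 56 mm wide (y, the sides to grip), 70 mm high (z); metal cover and slots on top, black strip on the near end. All three look alike. Each weighs 0.25 to 0.65 kg, so weight does not tell which one is faulty; empty ones balance at their centre.
- tray_center (a point): centre of the underside of the shallow black hand-over tray, open on top, 120 mm (x) by 220 mm (y), 22 mm high, fixed on the bench beyond the modules
- terminals_mark (a point): point inside a bystander, to be left where it is: white terminal block 48 x 20 x 30 mm, x along its length, standing between the left and middle modules
- relay_mark (a point): point inside a bystander, to be left where it is: small relay with a clear cap, 30 x 22 x 36 mm, standing between the middle and right modules
- driver_mark (a point): point inside a bystander, to be left where it is: screwdriver lying on the far left, along x
- pliers_mark (a point): point inside a bystander, to be left where it is: red-handled pliers, about 160 mm long, lying on the far right
- meter_mark (a point): point inside a bystander, to be left where it is: hand-held meter 150 x 75 x 34 mm lying on the right
- rail_cut_mark (a point): point inside a bystander, to be left where it is: offcut of steel mounting rail 110 x 35 x 8 mm lying on the left of the tray
Mind the look-alikes: they are no part of the job. Leave any purple look-alike of the part that bears module_mid_center alone.

How it is judged (in metres and radians):
On the way, in this order (a step that is already met when the one before it is completed fails the run):
1. left module held clear of the bench, far end tipped down (over 12 degrees) (height (world z) of module_left_center above 0.055 m and contact force between module_left and the fingers above 0.5 N and angle between module_left_center's own x axis and vertical above 1.7808 rad), for 0.04 s.
2. left module held clear, near end tipped down (over 12 degrees) (height (world z) of module_left_center above 0.055 m and contact force between module_left and the fingers above 0.5 N and angle between module_left_center's own x axis and vertical below 1.3608 rad), for 0.04 s.
3. left module set back upright within 50 mm of where it stood and let go (distance of module_left_center from where it was at the start of the episode below 0.05 m and angle between module_left_center's own z axis and vertical below 0.1 rad and height (world z) of module_left_center below 0.042 m and contact force between module_left and the fingers below 0.1 N), for 0.1 s.
4. middle module held clear of the bench, far end tipped down (over 12 degrees) (height (world z) of module_mid_center above 0.055 m and contact force between module_mid and the fingers above 0.5 N and angle between module_mid_center's own x axis and vertical above 1.7808 rad), for 0.04 s.
5. middle module held clear, near end tipped down (over 12 degrees) (height (world z) of module_mid_center above 0.055 m and contact force between module_mid and the fingers above 0.5 N and angle between module_mid_center's own x axis and vertical below 1.3608 rad), for 0.04 s.
6. middle module set back upright within 50 mm of where it stood and let go (distance of module_mid_center from where it was at the start of the episode below 0.05 m and angle between module_mid_center's own z axis and vertical below 0.1 rad and height (world z) of module_mid_center below 0.042 m and contact force between module_mid and the fingers below 0.1 N), for 0.1 s.
7. right module held clear of the bench, far end tipped down (over 12 degrees) (height (world z) of module_right_center above 0.055 m and contact force between module_right and the fingers above 0.5 N and angle between module_right_center's own x axis and vertical above 1.7808 rad), for 0.04 s.
8. right module held clear, near end tipped down (over 12 degrees) (height (world z) of module_right_center above 0.055 m and contact force between module_right and the fingers above 0.5 N and angle between module_right_center's own x axis and vertical below 1.3608 rad), for 0.04 s.
At the end, for the whole second after the job is handed in: The module with the loose core is gripped by the fingers and still, its centre within 60 mm (horizontally) of the tray's centre and 100 to 300 mm above the bench, level within 11 degrees; the other two stand upright and untouched within 60 mm of where they started (((distance between core_center and module_left_center below 0.075 m and horizontal distance between module_left_center and tray_center below 0.06 m and height (world z) of module_left_center between 0.1 and 0.3 m and angle between module_left_center's own z axis and vertical below 0.2 rad and linear speed of module_left below 0.05 m/s and contact force between module_left and the fingers above 0.5 N and distance of each of module_mid_center, module_right_center from where it was at the start of the episode below 0.06 m and angle between each of module_mid_center, module_right_center's own z axis and vertical below 0.1 rad and linear speed of each of module_mid, module_right below 0.03 m/s and contact force between each of module_mid, module_right and the fingers below 0.1 N) or (distance between core_center and module_mid_center below 0.075 m and horizontal distance between module_mid_center and tray_center below 0.06 m and height (world z) of module_mid_center between 0.1 and 0.3 m and angle between module_mid_center's own z axis and vertical below 0.2 rad and linear speed of module_mid below 0.05 m/s and contact force between module_mid and the fingers above 0.5 N and distance of each of module_left_center, module_right_center from where it was at the start of the episode below 0.06 m and angle between each of module_left_center, module_right_center's own z axis and vertical below 0.1 rad and linear speed of each of module_left, module_right below 0.03 m/s and contact force between each of module_left, module_right and the fingers below 0.1 N) or (distance between core_center and module_right_center below 0.075 m and horizontal distance between module_right_center and tray_center below 0.06 m and height (world z) of module_right_center between 0.1 and 0.3 m and angle between module_right_center's own z axis and vertical below 0.2 rad and linear speed of module_right below 0.05 m/s and contact force between module_right and the fingers above 0.5 N and distance of each of module_left_center, module_mid_center from where it was at the start of the episode below 0.06 m and angle between each of module_left_center, module_mid_center's own z axis and vertical below 0.1 rad and linear speed of each of module_left, module_mid below 0.03 m/s and contact force between each of module_left, module_mid and the fingers below 0.1 N))); the arm keeps its last pose, push and grip.
It fails at once if a bystander was moved by more than 40 mm (distance of any of terminals_mark, relay_mark, driver_mark, pliers_mark, meter_mark, rail_cut_mark from where it was at the start of the episode above 0.04 m).
It also fails if it takes over 72 s, if anything falls off the work surface, if the arm or the gripper's body presses on something with over 40 N, if the wrist force passes 120 N, or if a joint passes its speed limit or range.

## Working session

There is one attempt and no reset: what is moved stays moved. The work goes in short steps, Python scripts to look and compute and a tool call to move; the robot and the scene stay as the last step left them, time stands still between calls to the robot, and variables do not carry over. Pictures are saved under pics/ and viewed, about 8 in all and at most 12, crops included, and the job is handed in when it is done.

Besides the shell and the picture viewer there is one more tool, called after ">>>" by a JSON object that holds its "name" and its "arguments". arm_command: Moves the arm, as the interface text tells. Its arguments: {"type":"object","properties":{"commands":{"type":"array"},"grip":{"type":"number"},"newtons":{"type":"number"}},"required":["commands"]}

```bash
mkdir -p pics; cat > h.py <<'E'
import numpy as np, cv2
from workcell import arm
def ray(cam,px,z):
    c=arm.calibration(cam);R=cv2.Rodrigues(np.array(c["rvec"],float))[0];t=np.array(c["tvec"],float).ravel()
    d=R.T@np.linalg.inv(np.array(c["K"]))@np.array([px[0],px[1],1.0]);o=-R.T@t
    return (o+d*(z-o[2])/d[2]).round(1)
def proj(cam,p):
    c=arm.calibration(cam)
    return cv2.projectPoints(np.array([p],float),np.array(c["rvec"],float),np.array(c["tvec"],float),np.array(c["K"],float),None)[0].ravel().round(1)
def snap(cam,name):
    im=arm.camera(cam);cv2.imwrite("pics/"+name,im[:,:,::-1]);return im
E
python3 - <<'E'
from h import *
snap("top","top1.png");snap("scene","scene1.png")
Z=dict(module_left_center=35,module_mid_center=35,module_right_center=35,tray_center=5,terminals_mark=20,relay_mark=20,driver_mark=10,pliers_mark=8,meter_mark=17,rail_cut_mark=5)
for n,z in Z.items():
    for cam in ("top","scene"):
        print(n,cam,[(np.round(d["pixel"]).tolist(),round(d["confidence"],2),ray(cam,d["pixel"],z)[:2].tolist()) for d in arm.find_in(cam,n)][:4])
print(arm.sense())
E
```

```text
module_left_center top [([242.0, 198.0], 0.9, [467.2, 260.5]), ([229.0, 139.0], 0.75, [676.8, 317.3])]
module_left_center scene [([414.0, 204.0], 0.83, [476.7, 244.7])]
module_mid_center top [([320.0, 190.0], 0.7, [498.9, -5.8]), ([420.0, 259.0], 0.7, [269.8, -346.2]), ([353.0, 209.0], 0.52, [435.9, -120.9])]
module_mid_center scene [([319.0, 213.0], 0.85, [509.7, -7.6]), ([204.0, 132.0], 0.62, [245.2, -347.5])]
module_right_center top [([402.0, 212.0], 0.61, [428.7, -286.2])]
module_right_center scene [([221.0, 190.0], 0.86, [445.2, -270.7])]
tray_center top [([323.0, 136.0], 0.71, [699.9, -15.7])]
tray_center scene [([314.0, 293.0], 0.96, [711.7, -17.4])]
terminals_mark top []
terminals_mark scene [([366.0, 196.0], 0.5, [447.8, 119.4])]
relay_mark top []
relay_mark scene [([268.0, 193.0], 0.53, [443.7, -148.1])]
driver_mark top [([191.0, 208.0], 0.82, [434.0, 443.7])]
driver_mark scene [([478.0, 191.0], 0.81, [419.8, 432.5]), ([365.0, 194.0], 0.33, [433.9, 119.1])]
pliers_mark top [([454.0, 200.0], 0.78, [476.3, -473.3])]
pliers_mark scene [([146.0, 204.0], 0.79, [477.3, -475.8])]

[... 270 characters left out ...]
.8])]
{'clock': 1.1, 'joints': array([-1.37556825e+00,  3.50697424e-01,  1.65180396e+00, -8.21230744e-06,
        1.13914628e+00, -8.46116542e-02]), 'qd': array([ 1.54947811e-03,  3.99940962e-04, -7.18626965e-05, -1.38443822e-03,
       -8.84186849e-04, -9.01600376e-04]), 'effort': array([ 2.30794525e-03, -4.97258091e+01, -2.85481042e+01,  6.99870265e-02,
        2.22148007e-02,  4.01093729e-06]), 'eef_pos': array([ 151.92316248, -528.57591629,  302.7324606 ]), 'ee_rot': array([-2.72608029e-05,  9.90226936e-01,  1.39465463e-01, -5.24447329e-06]), 'contact_force': array([0.88440595, 1.2095634 , 0.38024672]), 'torque': array([-0.02983975,  0.01931648, -0.01494611]), 'width': 93.06902850147827}
```

View pics/top1.png

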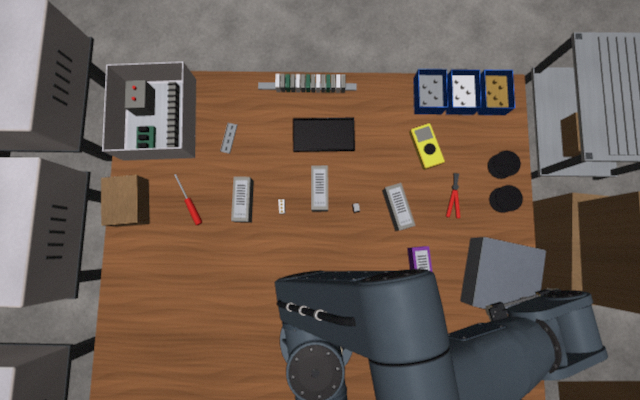

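View pics/scene1.png

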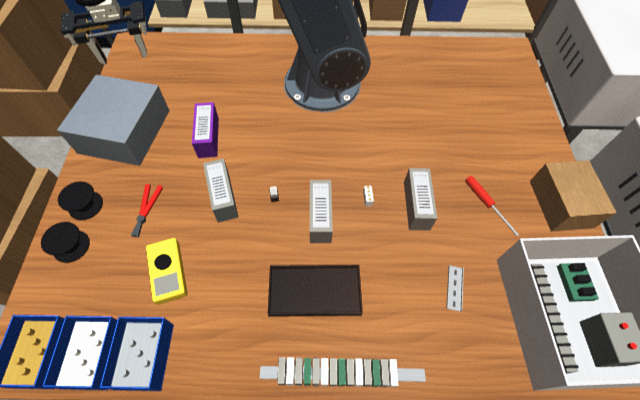

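Top view: grey modules at about (242,198), (320,188), (399,207). The purple look-alike at (420,259) is not part of the job. The white terminal block is at (281,206), the relay at (355,208) and the tray at (323,135). I'll fit the box silhouettes in both cameras.

```bash
cat > fit.py <<'E'
from h import *
from scipy.optimize import minimize
def mask(im):
    hsv=cv2.cvtColor(im,cv2.COLOR_RGB2HSV);return (hsv[...,1]<60)|(im.max(2)<45)
def hull(cam,p,S):
    x,y,a=p;c,s=np.cos(a),np.sin(a);L,W,H=S
    P=[[x+c*u-s*v,y+s*u+c*v,w] for u in(-L/2,L/2) for v in(-W/2,W/2) for w in(0,H)]
    m=np.zeros((1600,2560),np.uint8);q=np.array([proj(cam,k) for k in P])
    cv2.fillConvexPoly(m,cv2.convexHull(((q+.5)*4).astype(np.int32)),1)
    return cv2.resize(m.astype(np.float32),(640,400),interpolation=cv2.INTER_AREA)
def fit(ims,p0,S=(150,56,70)):
    M={};
    for c in ims:
        R=cv2.dilate((hull(c,p0,S)>0).astype(np.uint8),np.ones((15,15)));M[c]=mask(ims[c])*R
    f=lambda p:sum(np.abs(hull(c,p,S)-M[c]).sum()/M[c].sum() for c in ims)
    sx=[[0,0,0],[20,0,0],[0,15,0],[0,0,.15]]
    r=minimize(f,p0,method="Nelder-Mead",options=dict(initial_simplex=np.array(p0)+sx,xatol=.3,fatol=1e-3,maxfev=120))
    return r.x.round(3),round(r.fun,3)
E
python3 - <<'E'
from fit import *
ims={c:snap(c,c+"2.png") for c in("top","scene")}
for n,p in dict(left=(470,252,-.03),mid=(504,-7,0),right=(437,-278,.2)).items():
    print(n,fit(ims,p),[fit({c:ims[c]},p) for c in ims])
print("tray",fit(ims,(705,-17,0),(120,220,22)))
for px in((281,206),(355,208)): print(ray("top",px,30))
t=cv2.imread("pics/top2.png")[120:290,210:460];cv2.imwrite("pics/crop.png",cv2.resize(t,None,fx=3.2,fy=3.2,interpolation=cv2.INTER_CUBIC)[:600])
E
```

```text
left (array([ 4.62272e+02,  2.60564e+02, -2.50000e-02]), np.float64(0.426)) [(array([ 4.62852e+02,  2.60630e+02, -6.00000e-03]), np.float64(0.064)), (array([ 4.58869e+02,  2.61781e+02, -7.20000e-02]), np.float64(0.339))]Traceback (most recent call last):
  File "<stdin>", line 4, in <module>
  File "fit.py", line 17, in fit
    r=minimize(f,p0,method="Nelder-Mead",options=dict(initial_simplex=np.array(p0)+sx,xatol=.3,fatol=1e-3,maxfev=120))
    res = _minimize_neldermead(fun, x0, args, callback, bounds=bounds,
                               **options)
    fxcc = func(xcc)
    fx = function(np.copy(x), *(wrapper_args + args))
  File "fit.py", line 15, in <lambda>
    f=lambda p:sum(np.abs(hull(c,p,S)-M[c]).sum()/M[c].sum() for c in ims)
               ~~~^^^^^^^^^^^^^^^^^^^^^^^^^^^^^^^^^^^^^^^^^^^^^^^^^^^^^^^^
  File "fit.py", line 15, in <genexpr>
    f=lambda p:sum(np.abs(hull(c,p,S)-M[c]).sum()/M[c].sum() for c in ims)
                          ~~~~^^^^^^^
  File "fit.py", line 8, in hull
    m=np.zeros((1600,2560),np.uint8);q=np.array([proj(cam,k) for k in P])
                                                 ~~~~^^^^^^^
  File "h.py", line 8, in proj
    c=arm.calibration(cam)
ValueError: time passes only in moves, steps and waits
```

```bash
cat >> h.py <<'E'
import pickle,os
if not os.path.exists("cal.pkl"): pickle.dump({c:arm.calibration(c) for c in("top","scene")},open("cal.pkl","wb"))
CAL=pickle.load(open("cal.pkl","rb"))
E
sed -i 's/c=arm.calibration(cam)/c=CAL[cam]/' h.py
python3 - <<'E'
from fit import *
print(arm.sense()["clock"])
ims={c:cv2.imread(f"pics/{c}2.png")[:,:,::-1].copy() for c in("top","scene")}
for n,p in dict(left=(470,252,-.03),mid=(504,-7,0),right=(437,-278,.2)).items():
    print(n,[fit({c:ims[c]},p) for c in ims])
print("tray",[fit({c:ims[c]},(705,-17,0),(120,220,22)) for c in ims])
for px in((281,206),(355,208)): print(ray("top",px,30))
t=cv2.imread("pics/top2.png")[120:290,210:460];cv2.imwrite("pics/crop.png",cv2.resize(t,None,fx=3.2,fy=3.2,interpolation=cv2.INTER_CUBIC)[:600])
E
```

```text
1.2
left [(array([ 4.62852e+02,  2.60630e+02, -6.00000e-03]), np.float64(0.064)), (array([ 4.58869e+02,  2.61781e+02, -7.20000e-02]), np.float64(0.339))]
mid [(array([ 5.04027e+02, -3.27400e+00,  2.00000e-02]), np.float64(0.037)), (array([ 5.03148e+02, -4.25900e+00,  9.00000e-03]), np.float64(0.068))]
right [(array([ 4.43975e+02, -2.73660e+02,  2.82000e-01]), np.float64(0.079)), (array([ 4.42315e+02, -2.74610e+02,  3.21000e-01]), np.float64(0.066))]
tray [(array([ 7.04743e+02, -1.56240e+01,  2.10000e-02]), np.float64(0.078)), (array([ 7.03202e+02, -1.74510e+01,  4.60000e-02]), np.float64(0.274))]
[442.  126.9  30. ]
[ 438.9 -127.5   30. ]
```

View pics/crop.png

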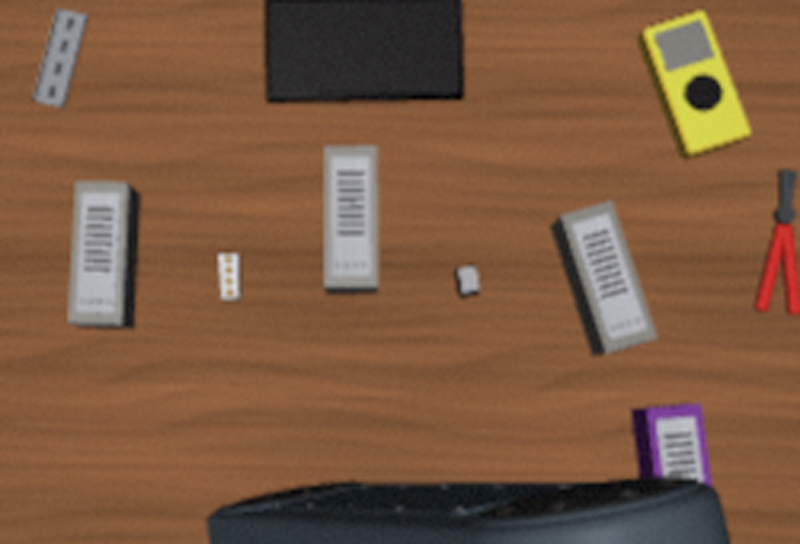

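The three grey modules are clear of each other and of the small parts. Candidates are the grey boxes at (242,198), (320,188) and (399,207); the purple one at (420,259) is excluded.

- **Left:** about (460, 261), yaw -0.07
- **Mid:** about (504, -4), yaw 0.015
- **Right:** about (443, -274), yaw 0.31
- **Tray:** about (704, -16)

The moves allow no tilt of the tool. So I'll grip each module off-centre and lift it lightly, so it pivots about the end still on the bench. Then I'll squeeze and raise it, and do the same from the other end.

>>> {"name": "arm_command", "arguments": {"commands": [[0.52,-0.85,0,0.87],[0.45,-0.89,0,0.87],[0.37,-0.93,0,0.87],[0.3,-0.95,0,0.87],[0.26,-0.96,0,0],[0.26,-0.96,0,0],[0.26,-0.96,0,0],[0.26,-0.96,0,0]], "grip": 1}}

```text
clock: 1.87
eef_pos: [225.9, -295.7, 301.5]
ee_rot: [0.001, 0.999, -0.046, 0.0]
contact_force: [0.2, -0.6, 1.5]
width: 92.7
```

>>> {"name": "arm_command", "arguments": {"commands": [[0.26,-0.96,0,0],[0.26,-0.96,0,0],[0.26,-0.96,0,0],[0.26,-0.96,0,0],[0.26,-0.96,0,0],[0.26,-0.96,0,0],[0.26,-0.96,0,0],[0.26,-0.96,0,0]]}}

```text
clock: 2.53
eef_pos: [310.6, -60.9, 302.4]
ee_rot: [0.003, 0.999, -0.048, 0.003]
contact_force: [0.3, -0.8, -0.9]
width: 93.1
```

>>> {"name": "arm_command", "arguments": {"commands": [[0.23,-0.92,0.2,-0.1],[0.23,-0.92,0.2,-0.1],[0.23,-0.92,0.2,0],[0.23,-0.92,0.2,0],[0.23,-0.92,0.2,0],[0.23,-0.92,0.2,0],[0.23,-0.92,0.2,0],[0.23,-0.92,0.2,0]]}}

```text
clock: 3.2
eef_pos: [385.5, 167.7, 254.5]
ee_rot: [0.003, 0.999, -0.036, 0.007]
contact_force: [0.8, -0.2, 0.1]
width: 93.1
```

>>> {"name": "arm_command", "arguments": {"commands": [[0.23,-0.92,0.3,0],[0.23,-0.92,0.3,0],[0.23,-0.92,0.3,0],[0.1,-0.4,0.3,0],[0,0,0.4,0],[0,0,0.2,0],[0,0,0,0],[0,0,0,0]]}}

```text
clock: 3.87
eef_pos: [418.5, 271.0, 197.0]
ee_rot: [0.002, 0.999, -0.033, 0.008]
contact_force: [-0.1, -0.3, 0.2]
width: 93.2
```

```bash
cat >> h.py <<'E'
from scipy.spatial.transform import Rotation as Rn
def st():
    s=arm.sense();q=np.array(s["ee_rot"]);R=Rn.from_quat(q[[1,2,3,0]]).as_matrix();p=np.array(s["eef_pos"])
    print("t",round(s["clock"],2),"tcp",p.round(1),"yaw",round(float(np.arctan2(R[1,0],R[0,0])),3),"zaxis",R[:,2].round(3),"F",np.round(s["contact_force"],2),"T",np.round(s["torque"],3),"w",round(s["width"],1));return p,R
def go(x,y,z):
    p,R=st();print("units",(R.T@(np.array([x,y,z])-p)/30).round(2))
E
python3 -c "
from h import *;go(420,264,110);snap('top','t3.png');snap('scene','s3.png')
import cv2
a=cv2.imread('pics/s3.png')[80:320,230:550];cv2.imwrite('pics/c3.png',cv2.resize(a,None,fx=2.4,fy=2.4))"
```

```text
t 3.87 tcp [418.5 271.  197. ] yaw -0.067 zaxis [ 0.016 -0.005 -1.   ] F [-0.13 -0.33  0.16] T [ 0.029 -0.012 -0.011] w 93.2
units [0.02 0.22 2.9 ]
```

View pics/c3.png

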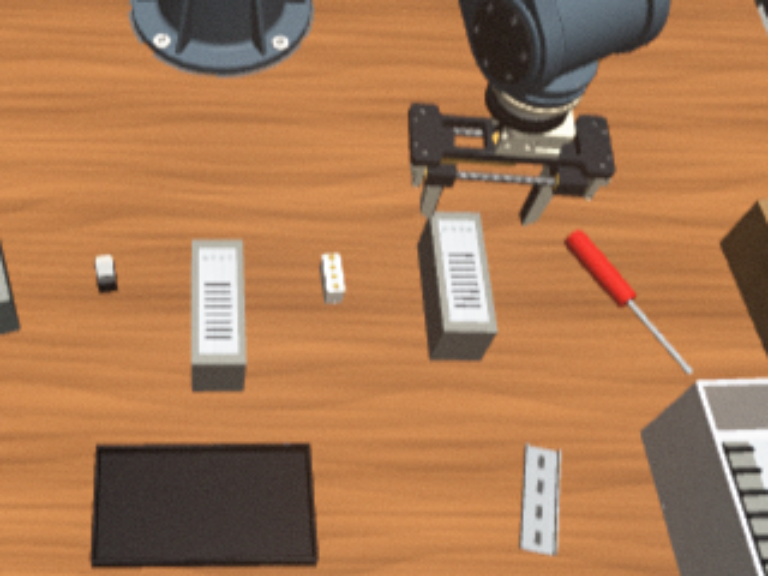

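>>> {"name": "arm_command", "arguments": {"commands": [[0,0.2,0.5,0],[0,0,0.6,0],[0,0,0.6,0],[0,0,0.6,0],[0,0,0.4,0],[0,0,0.2,0],[0,0,0,0],[0,0,0,0]]}}

```text
clock: 4.63
eef_pos: [423.3, 262.9, 113.9]
ee_rot: [-0.001, 0.999, -0.036, 0.014]
contact_force: [0.6, 1.0, -0.6]
width: 93.2
```

>>> {"name": "arm_command", "arguments": {"commands": [[0,0,0,0],[0,0,0,0],[0,0,0,0],[0,0,0,0],[0,0,0,0],[0,0,0,0],[0,0,0,0],[0,0,0,0]], "grip": -1, "newtons": 6}}

```text
clock: 5.3
eef_pos: [424.4, 263.3, 117.4]
ee_rot: [-0.002, 0.999, -0.036, 0.016]
contact_force: [0.0, 0.3, -0.4]
width: 56.7
```

```bash
python3 -c "
from h import *;go(420,264,110)"
```

```text
t 5.3 tcp [424.4 263.3 117.4] yaw -0.072 zaxis [ 0.032  0.003 -0.999] F [ 0.01  0.27 -0.42] T [-0.022 -0.081 -0.011] w 56.7
units [-0.16 -0.01  0.24]
```

>>> {"name": "arm_command", "arguments": {"commands": [[0,0,-0.12,0],[0,0,-0.15,0],[0,0,-0.15,0],[0,0,-0.15,0],[0,0,-0.15,0],[0,0,-0.15,0],[0,0,-0.1,0],[0,0,0,0]]}}

```text
clock: 5.97
eef_pos: [422.7, 262.9, 149.0]
ee_rot: [-0.001, 0.999, -0.036, 0.015]
contact_force: [0.7, -1.2, -3.9]
width: 56.1
```

```bash
python3 -c "
from h import *;go(420,264,150);snap('scene','s4.png')
a=cv2.imread('pics/s4.png')[100:260,360:520];cv2.imwrite('pics/c4.png',cv2.resize(a,None,fx=3,fy=3))"
```

```text
t 5.97 tcp [422.7 262.9 149. ] yaw -0.072 zaxis [ 0.03   0.002 -1.   ] F [ 0.68 -1.2  -3.93] T [-0.12   0.011 -0.034] w 56.1
units [-0.09 -0.03 -0.04]
```

View pics/c4.png

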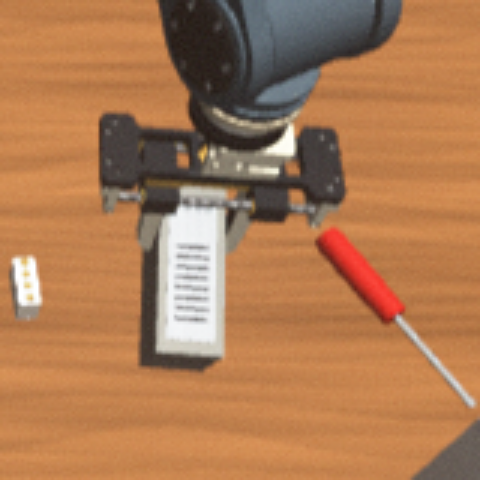

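The near end is up and the far end still rests on the bench, so the pivot works. Next I'll squeeze and raise it.

>>> {"name": "arm_command", "arguments": {"commands": [[0,0,0,0],[0,0,0,0],[0,0,-0.1,0],[0,0,-0.2,0],[0,0,-0.25,0],[0,0,-0.25,0],[0,0,-0.15,0],[0,0,0,0]], "newtons": 60}}

```text
clock: 6.68
eef_pos: [420.8, 262.4, 179.4]
ee_rot: [-0.001, 0.999, -0.036, 0.013]
contact_force: [0.2, 0.1, -5.6]
width: 55.8
```

```bash
python3 -c "
from h import *;st()"
```

```text
t 6.68 tcp [420.8 262.4 179.4] yaw -0.072 zaxis [ 0.027  0.    -1.   ] F [ 0.16  0.13 -5.57] T [0.113 0.233 0.028] w 55.8
```

>>> {"name": "arm_command", "arguments": {"commands": [[0,0,0,0],[0,0,0,0],[0,0,0,0],[0,0,0,0],[0,0,0,0],[0,0,0,0],[0,0,0,0],[0,0,0,0]]}}

```text
clock: 7.35
eef_pos: [420.5, 262.3, 179.0]
ee_rot: [-0.0, 0.999, -0.036, 0.013]
contact_force: [-0.1, -0.0, -3.9]
width: 55.6
```

```bash
python3 -c "
from h import *;snap('scene','s5.png')
for i in range(4):arm.camera('top');st()
a=cv2.imread('pics/s5.png')[100:260,360:520];cv2.imwrite('pics/c5.png',cv2.resize(a,None,fx=3,fy=3))"
```

```text
t 7.45 tcp [420.5 262.3 179. ] yaw -0.072 zaxis [ 0.026  0.    -1.   ] F [-0.09 -0.33 -5.15] T [ 0.026  0.287 -0.005] w 55.9
t 7.5 tcp [420.5 262.3 179. ] yaw -0.072 zaxis [ 0.026  0.    -1.   ] F [-0.21 -0.62 -6.02] T [ 0.041  0.257 -0.019] w 55.6
t 7.55 tcp [420.5 262.3 179.1] yaw -0.072 zaxis [ 0.026  0.    -1.   ] F [ 0.49 -0.   -5.21] T [0.079 0.228 0.03 ] w 55.6
t 7.6 tcp [420.5 262.3 179.1] yaw -0.072 zaxis [ 0.026  0.    -1.   ] F [-0.61 -0.33 -4.88] T [ 0.065  0.262 -0.036] w 55.9
```

View pics/c5.png

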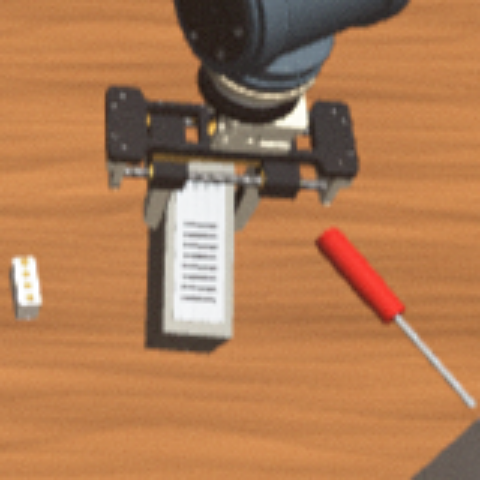

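>>> {"name": "arm_command", "arguments": {"commands": [[0,0,0.1,0],[0,0,0.2,0],[0,0,0.2,0],[0,0,0.2,0],[0,0,0.15,0],[0,0,0.1,0],[0,0,0,0],[0,0,0,0]]}}

```text
clock: 8.27
eef_pos: [421.1, 262.6, 148.1]
ee_rot: [-0.001, 0.999, -0.036, 0.013]
contact_force: [-4.0, -2.2, 4.5]
width: 55.6
```

>>> {"name": "arm_command", "arguments": {"commands": [[0,0,0,0],[0,0,0.15,0],[0,0,0.2,0],[0,0,0.2,0],[0,0,0.2,0],[0,0,0.2,0],[0,0,0.15,0],[0,0,0.05,0]], "newtons": 5}}

```text
clock: 8.93
eef_pos: [423.1, 263.1, 110.5]
ee_rot: [-0.001, 0.999, -0.036, 0.014]
contact_force: [-1.9, -1.9, 7.5]
width: 56.1
```

```bash
python3 -c "
from h import *;go(420,263,117);"
```

```text
t 8.93 tcp [423.1 263.1 110.5] yaw -0.071 zaxis [ 0.029  0.001 -1.   ] F [-1.91 -1.88  7.55] T [-0.548  0.256  0.007] w 56.1
units [-0.1   0.01 -0.22]
```

>>> {"name": "arm_command", "arguments": {"commands": [[0,0,-0.1,0],[0,0,0,0],[0,0,0,0],[0,0,0,0],[0.5,0,0,0],[0.8,0,0,0],[0.8,0,0,0],[0.5,0,0,0]], "grip": 0.72}}

```text
clock: 9.6
eef_pos: [502.3, 257.8, 114.8]
ee_rot: [-0.001, 0.999, -0.034, 0.015]
contact_force: [-0.2, -0.1, 0.9]
width: 79.8
```

>>> {"name": "arm_command", "arguments": {"commands": [[0,0,0,0],[0,0,0,0],[0,0,0,0],[0,0,0,0],[0,0,0,0],[0,0,0,0],[0,0,0,0],[0,0,0,0]]}}

```text
clock: 10.27
eef_pos: [501.1, 257.9, 114.5]
ee_rot: [-0.001, 0.999, -0.034, 0.015]
contact_force: [-0.5, 0.2, 0.0]
width: 79.9
```

```bash
python3 -c "
from h import *;go(501,258,117);snap('scene','s6.png')
a=cv2.imread('pics/s6.png')[100:260,360:520];cv2.imwrite('pics/c6.png',cv2.resize(a,None,fx=3,fy=3))"
```

```text
t 10.27 tcp [501.1 257.9 114.5] yaw -0.069 zaxis [ 0.029  0.001 -1.   ] F [-0.53  0.21  0.01] T [ 0.041  0.033 -0.031] w 79.9
units [ 0.   -0.   -0.08]
```

View pics/c6.png

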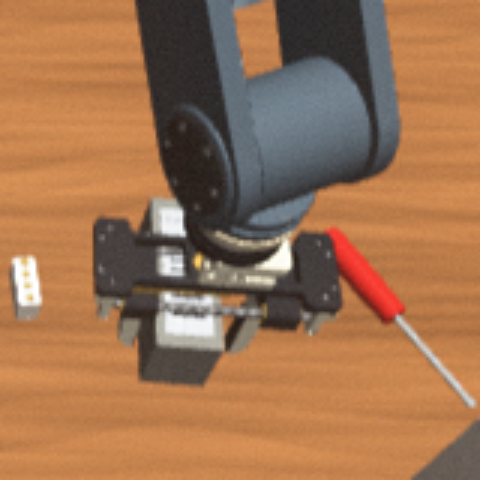

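>>> {"name": "arm_command", "arguments": {"commands": [[0,0,-0.1,0],[0,0,0,0],[0,0,0,0],[0,0,0,0],[0,0,0,0],[0,0,0,0],[0,0,0,0],[0,0,0,0]], "grip": -1, "newtons": 6}}

```text
clock: 10.98
eef_pos: [500.9, 257.9, 118.0]
ee_rot: [-0.001, 0.999, -0.034, 0.015]
contact_force: [-0.1, -0.1, 0.3]
width: 56.1
```

>>> {"name": "arm_command", "arguments": {"commands": [[0,0,-0.12,0],[0,0,-0.15,0],[0,0,-0.15,0],[0,0,-0.15,0],[0,0,-0.15,0],[0,0,-0.15,0],[0,0,-0.1,0],[0,0,0,0]]}}

```text
clock: 11.65
eef_pos: [498.8, 257.4, 148.9]
ee_rot: [-0.0, 0.999, -0.034, 0.013]
contact_force: [-1.1, 0.8, -4.0]
width: 55.8
```

```bash
python3 -c "
from h import *;st();print(ray('scene',(406.7,226),0),ray('scene',(429,228.3),0))"
```

```text
t 11.65 tcp [498.8 257.4 148.9] yaw -0.069 zaxis [ 0.026 -0.    -1.   ] F [-1.15  0.81 -4.04] T [-0.004  0.024 -0.006] w 55.8
[526.  226.7   0. ] [531.8 285.2   0. ]
```

>>> {"name": "arm_command", "arguments": {"commands": [[0,0,0,0],[0,0,0,0],[0,0,-0.1,0],[0,0,-0.2,0],[0,0,-0.25,0],[0,0,-0.25,0],[0,0,-0.15,0],[0,0,0,0]], "newtons": 60}}

```text
clock: 12.32
eef_pos: [498.1, 257.4, 180.4]
ee_rot: [-0.001, 0.999, -0.034, 0.013]
contact_force: [0.3, 0.2, -6.7]
width: 55.9
```

```bash
python3 -c "
from h import *;snap('scene','s7.png')
for i in range(12):arm.camera('top');st()
a=cv2.imread('pics/s7.png')[100:260,360:520];cv2.imwrite('pics/c7.png',cv2.resize(a,None,fx=3,fy=3))"
```

```text
t 12.42 tcp [497.9 257.3 179.4] yaw -0.069 zaxis [ 0.026 -0.    -1.   ] F [ 0.5   0.02 -6.01] T [ 0.03  -0.281 -0.003] w 55.9
t 12.47 tcp [497.7 257.2 179. ] yaw -0.069 zaxis [ 0.025 -0.001 -1.   ] F [-0.07  0.34 -5.5 ] T [ 0.026 -0.247  0.005] w 55.7
t 12.52 tcp [497.6 257.2 178.7] yaw -0.069 zaxis [ 0.025 -0.001 -1.   ] F [ 0.45  0.09 -4.99] T [-0.004 -0.293  0.074] w 55.3
t 12.57 tcp [497.6 257.2 178.6] yaw -0.069 zaxis [ 0.025 -0.001 -1.   ] F [ 0.02  0.98 -4.01] T [ 0.036 -0.228 -0.023] w 55.2
t 12.62 tcp [497.6 257.1 178.6] yaw -0.069 zaxis [ 0.024 -0.001 -1.   ] F [ 0.17  0.65 -6.89] T [ 0.015 -0.22  -0.003] w 55.7
t 12.67 tcp [497.6 257.2 178.6] yaw -0.069 zaxis [ 0.024 -0.001 -1.   ] F [-0.35 -0.18 -5.46] T [ 0.031 -0.294  0.014] w 55.6
t 12.72 tcp [497.6 257.2 178.6] yaw -0.069 zaxis [ 0.025 -0.001 -1.   ] F [-0.42 -0.48 -5.06] T [ 0.073 -0.204  0.069] w 55.6
t 12.77 tcp [497.6 257.2 178.6] yaw -0.069 zaxis [ 0.025 -0.001 -1.   ] F [-1.1   0.14 -4.85] T [-0.019 -0.205  0.022] w 55.8
t 12.82 tcp [497.7 257.2 178.7] yaw -0.069 zaxis [ 0.025 -0.001 -1.   ] F [-0.65 -0.19 -5.86] T [-0.01  -0.246  0.002] w 55.7
t 12.87 tcp [497.7 257.2 178.8] yaw -0.068 zaxis [ 0.025 -0.001 -1.   ] F [ 0.25 -0.32 -5.02] T [ 0.013 -0.286 -0.006] w 55.6
t 12.92 tcp [497.7 257.2 178.8] yaw -0.069 zaxis [ 0.025 -0.001 -1.   ] F [-0.48 -0.11 -5.19] T [-0.026 -0.202  0.025] w 55.3
t 12.97 tcp [497.7 257.2 178.9] yaw -0.069 zaxis [ 0.025 -0.001 -1.   ] F [ 0.54 -0.55 -5.38] T [ 0.004 -0.317 -0.009] w 55.7
```

View pics/c7.png

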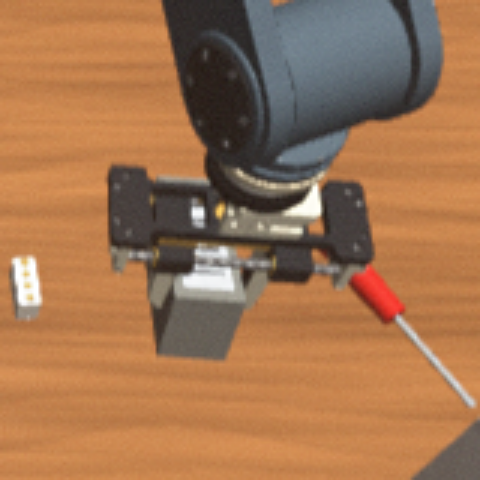

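Left torque is +0.26 Nm far-down and -0.25 Nm near-down, at about 5.35 N. That is a 95 mm lever swing against roughly 69 mm expected for an empty module, so it is suspicious. I'll set it down and test the others the same way.

>>> {"name": "arm_command", "arguments": {"commands": [[0,0,0.1,0],[0,0,0.2,0],[0,0,0.2,0],[0,0,0.2,0],[0,0,0.15,0],[0,0,0.1,0],[0,0,0,0],[0,0,0,0]]}}

```text
clock: 13.63
eef_pos: [499.2, 257.3, 147.8]
ee_rot: [-0.0, 0.999, -0.034, 0.013]
contact_force: [-0.4, -0.6, 0.7]
width: 55.5
```

>>> {"name": "arm_command", "arguments": {"commands": [[0,0,0,0],[0,0,0.15,0],[0,0,0.2,0],[0,0,0.2,0],[0,0,0.2,0],[0,0,0.2,0],[0,0,0.15,0],[0,0,0.05,0]], "newtons": 5}}

```text
clock: 14.3
eef_pos: [502.5, 258.1, 112.2]
ee_rot: [-0.002, 0.999, -0.034, 0.016]
contact_force: [-0.6, -1.2, 7.3]
width: 55.9
```

>>> {"name": "arm_command", "arguments": {"commands": [[0,0,0,0],[0,0,0,0],[0,0,0,0],[0,0,0,0],[0,0,0,0],[0,0,0,0],[0,0,-0.5,0],[0,0,-0.9,0]], "grip": 1}}

```text
clock: 14.97
eef_pos: [497.6, 256.9, 148.3]
ee_rot: [0.001, 0.999, -0.034, 0.01]
contact_force: [1.4, -0.0, 1.0]
width: 92.6
```

>>> {"name": "arm_command", "arguments": {"commands": [[0,0,-0.9,0],[0,0,-0.9,0],[0,0.6,-0.5,0],[-0.1,1,0,0],[-0.1,1,0,0],[-0.1,1,0,-0.1],[-0.1,1,0,-0.2],[-0.1,1,0,-0.2]]}}

```text
clock: 15.63
eef_pos: [471.2, 89.3, 226.1]
ee_rot: [-0.001, 1.0, -0.005, 0.015]
contact_force: [0.4, -0.3, -0.3]
width: 93.2
```

```bash
python3 -c "
from fit import *;go(464,-5,200);ims={c:snap(c,c+'8.png') for c in('top','scene')}
print([fit({c:ims[c]},(460,261,-.066)) for c in ims])"
```

```text
t 15.63 tcp [471.2  89.3 226.1] yaw -0.011 zaxis [ 0.031  0.001 -1.   ] F [ 0.37 -0.26 -0.31] T [ 0.023 -0.017  0.028] w 93.2
units [-0.23  3.15  0.86]
[(array([ 4.59683e+02,  2.55173e+02, -8.60000e-02]), np.float64(0.331)), (array([ 4.57524e+02,  2.59581e+02, -9.80000e-02]), np.float64(0.253))]
```

>>> {"name": "arm_command", "arguments": {"commands": [[-0.1,0.8,0.1,-0.1],[-0.1,0.8,0.2,-0.15],[-0.1,0.8,0.2,0],[-0.1,0.6,0.2,0],[0,0.15,0.3,0],[0,0,0.2,0],[0,0,0,0],[0,0,0,0]]}}

```text
clock: 16.4
eef_pos: [461.7, -7.2, 188.8]
ee_rot: [-0.001, 1.0, 0.005, 0.017]
contact_force: [-1.1, 1.0, 0.0]
width: 92.8
```

```bash
python3 -c "
from h import *;go(461.5,-4.5,116)"
```

```text
t 16.4 tcp [461.7  -7.2 188.8] yaw 0.009 zaxis [ 0.034  0.002 -0.999] F [-1.13  1.05  0.  ] T [0.052 0.024 0.034] w 92.8
units [-0.09 -0.09  2.42]
```

>>> {"name": "arm_command", "arguments": {"commands": [[-0.1,-0.1,0.4,0],[0,0,0.6,0],[0,0,0.6,0],[0,0,0.5,0],[0,0,0.25,0],[0,0,0,0],[0,0,0,0],[0,0,0,0]]}}

```text
clock: 17.07
eef_pos: [464.1, 2.9, 118.1]
ee_rot: [-0.001, 1.0, 0.008, 0.019]
contact_force: [0.4, -0.6, 0.6]
width: 93.1
```

>>> {"name": "arm_command", "arguments": {"commands": [[0,0,0,0],[0,0,0,0],[0,0,0,0],[0,0,0,0],[0,0,0,0],[0,0,0,0],[0,0,0,0],[0,0,0,0]], "grip": -1, "newtons": 6}}

```text
clock: 17.73
eef_pos: [465.3, 2.8, 121.0]
ee_rot: [-0.001, 1.0, 0.008, 0.022]
contact_force: [0.0, 0.7, -0.6]
width: 56.5
```

```bash
python3 -c "
from h import *;go(461.5,-4.5,116)"
```

```text
t 17.73 tcp [465.3   2.8 121. ] yaw 0.016 zaxis [ 0.044  0.002 -0.999] F [ 0.03  0.69 -0.65] T [ 0.109 -0.023 -0.027] w 56.5
units [-0.14  0.24  0.16]
```

>>> {"name": "arm_command", "arguments": {"commands": [[0,0,-0.12,0],[0,0,-0.15,0],[0,0,-0.15,0],[0,0,-0.15,0],[0,0,-0.15,0],[0,0,-0.15,0],[0,0,-0.1,0],[0,0,0,0]]}}

```text
clock: 18.4
eef_pos: [463.1, 2.8, 152.9]
ee_rot: [-0.001, 1.0, 0.008, 0.021]
contact_force: [-0.2, -0.1, -3.7]
width: 56.1
```

```bash
python3 -c "
from h import *;st();snap('scene','s9.png')
a=cv2.imread('pics/s9.png')[110:270,240:460];cv2.imwrite('pics/c9.png',cv2.resize(a,None,fx=3,fy=3))"
```

```text
t 18.4 tcp [463.1   2.8 152.9] yaw 0.016 zaxis [ 0.042  0.002 -0.999] F [-0.2  -0.09 -3.72] T [0.018 0.084 0.008] w 56.1
```

View pics/c9.png

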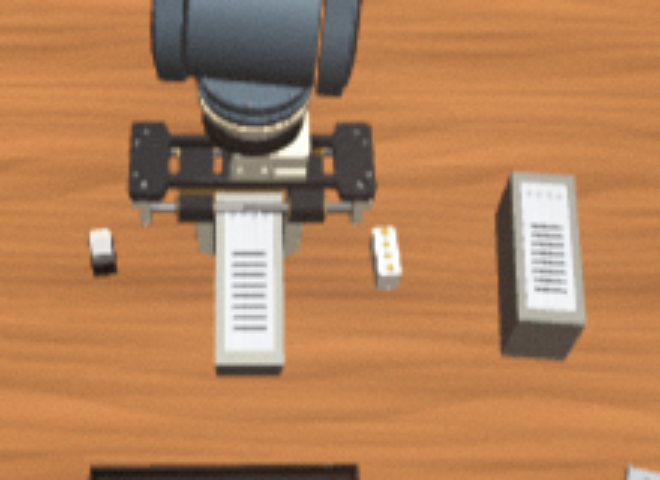

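The middle module is tipped with its far end down, and the left one stands upright in its place. The terminal block and relay are untouched.

>>> {"name": "arm_command", "arguments": {"commands": [[0,0,0,0],[0,0,0,0],[0,0,-0.1,0],[0,0,-0.2,0],[0,0,-0.25,0],[0,0,-0.25,0],[0,0,-0.15,0],[0,0,0,0]], "newtons": 60}}

```text
clock: 19.12
eef_pos: [461.5, 2.8, 183.7]
ee_rot: [-0.001, 1.0, 0.008, 0.02]
contact_force: [1.0, 0.3, -3.3]
width: 55.6
```

```bash
cat >> h.py <<'E'
def avg(n=14):
    D=[]
    for i in range(n): arm.camera("top");s=arm.sense();D.append(np.r_[s["contact_force"],s["torque"]])
    D=np.array(D);m=D.mean(0);st();print("mean",m.round(3),"sd",D.std(0).round(2),"lever mm",round(1000*m[4]/-m[2],1))
E
python3 -c "
from h import *;avg()"
```

```text
t 19.82 tcp [461.1   2.8 182.4] yaw 0.016 zaxis [ 0.038  0.003 -0.999] F [-0.52 -0.13 -3.87] T [-0.001  0.15  -0.02 ] w 55.6
mean [ 0.273 -0.147 -3.261  0.022  0.15   0.008] sd [0.49 0.42 0.59 0.03 0.02 0.03] lever mm 46.1
```

>>> {"name": "arm_command", "arguments": {"commands": [[0,0,0.1,0],[0,0,0.2,0],[0,0,0.2,0],[0,0,0.2,0],[0,0,0.15,0],[0,0,0.1,0],[0,0,0,0],[0,0,0,0]]}}

```text
clock: 20.48
eef_pos: [461.6, 2.9, 151.0]
ee_rot: [-0.001, 1.0, 0.008, 0.018]
contact_force: [-4.6, -0.2, 9.0]
width: 55.8
```

>>> {"name": "arm_command", "arguments": {"commands": [[0,0,0,0],[0,0,0.15,0],[0,0,0.2,0],[0,0,0.2,0],[0,0,0.2,0],[0,0,0.2,0],[0,0,0.15,0],[0,0,0.05,0]], "newtons": 5}}

```text
clock: 21.15
eef_pos: [464.0, 3.1, 112.8]
ee_rot: [-0.001, 1.0, 0.008, 0.019]
contact_force: [-1.2, -0.1, 7.7]
width: 55.7
```

```bash
python3 -c "
from h import *;st()"
```

```text
t 21.15 tcp [464.    3.1 112.8] yaw 0.016 zaxis [ 0.039  0.003 -0.999] F [-1.21 -0.07  7.72] T [0.043 0.251 0.001] w 55.7
```

>>> {"name": "arm_command", "arguments": {"commands": [[0,0,-0.1,0],[0,0,0,0],[0,0,0,0],[0,0,0,0],[0.5,0,0,0],[0.8,0,0,0],[0.8,0,0,0],[0.5,0,0,0]], "grip": 0.72}}

```text
clock: 21.82
eef_pos: [542.4, 4.4, 117.2]
ee_rot: [-0.001, 1.0, 0.008, 0.018]
contact_force: [-0.2, -0.3, 0.1]
width: 80.0
```

>>> {"name": "arm_command", "arguments": {"commands": [[0,0,0,0],[0,0,0,0],[0,0,0,0],[0,0,0,0],[0,0,0,0],[0,0,0,0],[0,0,0,0],[0,0,0,0]], "grip": -1, "newtons": 6}}

```text
clock: 22.48
eef_pos: [541.4, 4.3, 116.9]
ee_rot: [-0.001, 1.0, 0.008, 0.019]
contact_force: [0.7, -0.1, -2.4]
width: 55.9
```

>>> {"name": "arm_command", "arguments": {"commands": [[0,0,-0.12,0],[0,0,-0.15,0],[0,0,-0.15,0],[0,0,-0.15,0],[0,0,-0.15,0],[0,0,-0.15,0],[0,0,-0.1,0],[0,0,0,0]]}}

```text
clock: 23.15
eef_pos: [538.9, 4.3, 148.7]
ee_rot: [-0.001, 1.0, 0.008, 0.017]
contact_force: [0.0, 0.1, -2.5]
width: 55.8
```

```bash
python3 -c "
from h import *;st();snap('scene','s10.png')"
```

```text
t 23.15 tcp [538.9   4.3 148.7] yaw 0.016 zaxis [ 0.034  0.003 -0.999] F [ 0.04  0.06 -2.54] T [-0.005 -0.087  0.008] w 55.8
```

>>> {"name": "arm_command", "arguments": {"commands": [[0,0,0,0],[0,0,0,0],[0,0,-0.1,0],[0,0,-0.2,0],[0,0,-0.25,0],[0,0,-0.25,0],[0,0,-0.15,0],[0,0,0,0]], "newtons": 60}}

```text
clock: 23.87
eef_pos: [537.7, 4.3, 179.6]
ee_rot: [-0.001, 1.0, 0.008, 0.017]
contact_force: [0.6, -0.6, -3.0]
width: 55.8
```

```bash
python3 -c "
from h import *;avg();snap('scene','s11.png')
a=[cv2.resize(cv2.imread(f'pics/{n}.png')[110:260,250:390],None,fx=2.8,fy=2.8) for n in ('s10','s11')];cv2.imwrite('pics/c11.png',np.hstack(a))"
```

```text
t 24.57 tcp [537.3   4.3 178.2] yaw 0.016 zaxis [ 0.031  0.003 -1.   ] F [-0.46 -0.21 -2.52] T [ 0.04  -0.097  0.046] w 56.0
mean [-6.1e-02 -6.0e-03 -3.4e+00  3.1e-02 -9.0e-02  1.0e-03] sd [0.51 0.4  0.47 0.03 0.03 0.03] lever mm -26.5
```

View pics/c11.png

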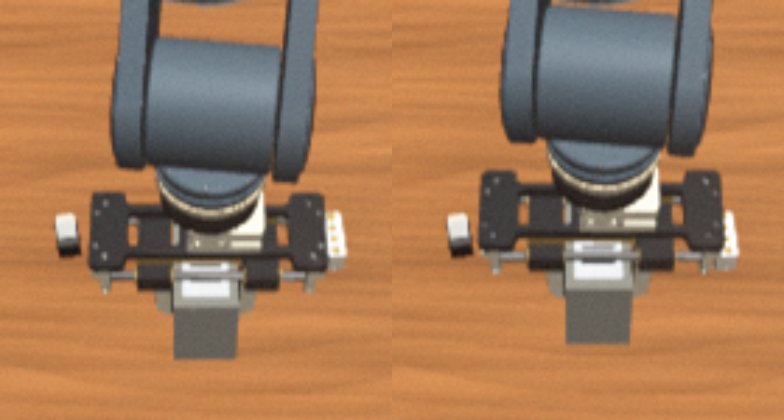

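```bash
python3 -c "
from h import *
g=np.array([537.3+2,4.3,113.2])
for d in(26,34,40):
  for t in(0,8,12,17,22):
    a=np.radians(t);f=lambda u,w:g+[u*np.cos(a)-w*np.sin(a),0,u*np.sin(a)+w*np.cos(a)]
    print(d,t,'top far',proj('scene',f(75-d,18)),'bot far',proj('scene',f(75-d,-52)))
print('measured 213.6 232.5')"
```

```text
26 0 top far [324.3 223.7] bot far [323.6 236.5]
26 8 top far [324.4 221.2] bot far [323.6 237.7]
26 12 top far [324.4 219.9] bot far [323.7 238.2]
26 17 top far [324.5 218.1] bot far [323.7 238.5]
26 22 top far [324.5 216.3] bot far [323.8 238.7]
34 0 top far [324.3 220.6] bot far [323.6 233.5]
34 8 top far [324.4 218.4] bot far [323.6 235. ]
34 12 top far [324.4 217.2] bot far [323.7 235.5]
34 17 top far [324.5 215.6] bot far [323.7 236. ]
34 22 top far [324.5 214. ] bot far [323.8 236.4]
40 0 top far [324.3 218.3] bot far [323.6 231.3]
40 8 top far [324.4 216.2] bot far [323.6 232.9]
40 12 top far [324.4 215.2] bot far [323.7 233.5]
40 17 top far [324.5 213.8] bot far [323.7 234.2]
40 22 top far [324.5 212.3] bot far [323.7 234.6]
measured 213.6 232.5
```

The far-face height in the picture gives about 13.5° of tilt here, which is too close to the 12° limit. I'll lower it a little, loosen the grip so the near end drops onto the bench at about 19°, then squeeze and raise again.

>>> {"name": "arm_command", "arguments": {"commands": [[0,0,0.1,0],[0,0,0.2,0],[0,0,0.2,0],[0,0,0.2,0],[0,0,0.1,0],[0,0,0,0],[0,0,0,0],[0,0,0,0]]}}

```text
clock: 25.28
eef_pos: [537.7, 4.4, 150.6]
ee_rot: [-0.002, 1.0, 0.008, 0.015]
contact_force: [-0.2, 0.8, -3.1]
width: 55.6
```

>>> {"name": "arm_command", "arguments": {"commands": [[0,0,0,0],[0,0,0,0],[0,0,0,0],[0,0,0,0],[0,0,0,0],[0,0,0,0],[0,0,0,0],[0,0,0,0]], "newtons": 4}}

```text
clock: 25.95
eef_pos: [538.0, 4.4, 151.6]
ee_rot: [-0.001, 1.0, 0.008, 0.016]
contact_force: [-0.5, -1.1, -2.9]
width: 56.0
```

```bash
python3 -c "
from h import *;avg(4);snap('scene','s12.png')
for n in ('s11','s12'):
  a=cv2.imread(f'pics/{n}.png').mean(2);print(n,[int(a[r,314:332].mean()) for r in range(205,245)])"
```

```text
t 26.15 tcp [538.    4.4 151.6] yaw 0.016 zaxis [ 0.031  0.003 -1.   ] F [-0.71 -0.24 -2.18] T [0.052 0.042 0.03 ] w 55.9
mean [-0.165  0.315 -2.935  0.049  0.034  0.003] sd [0.6  0.42 0.45 0.03 0.03 0.03] lever mm 11.5
s11 [241, 239, 239, 236, 206, 161, 159, 152, 123, 96, 95, 96, 96, 96, 95, 97, 97, 95, 96, 95, 96, 95, 96, 96, 96, 95, 96, 107, 124, 130, 128, 125, 134, 137, 135, 134, 136, 139, 140, 141]
s12 [219, 175, 155, 127, 177, 233, 239, 239, 240, 220, 165, 157, 158, 132, 100, 97, 98, 98, 98, 98, 99, 98, 98, 98, 98, 98, 97, 99, 98, 98, 98, 98, 110, 128, 135, 135, 136, 138, 142, 140]
```

```bash
python3 -c "
from h import *
from scipy.optimize import least_squares
def sol(tcp,m,w=52):
  g=np.array(tcp)+[2,0,-65]
  def r(p):
    d,a=p;f=lambda u,w:g+[u*np.cos(a)-w*np.sin(a),0,u*np.sin(a)+w*np.cos(a)]
    return [proj('scene',f(75-d,70-w))[1]-m[0],proj('scene',f(75-d,-w))[1]-m[1]]
  s=least_squares(r,[40,.2],diff_step=1e-2,x_scale=[10,.1]);print(s.x[0].round(1),np.degrees(s.x[1]).round(1),s.cost.round(3))
sol([537.3,4.3,178.2],(213.2,232.2));sol([538,4.4,151.6],(218.2,237.1))
sol([537.3,4.3,178.2],(212.9,232.5));sol([538,4.4,151.6],(217.9,237.4))
"
```

```text
44.8 13.2 0.0
45.6 12.3 0.305
44.9 13.2 0.125
45.2 14.3 0.205
```

The weak friction let the module slip slightly, and the tilt is still only about 13 to 14°. To be safe I'll set it down and regrip further out towards the far end, so gravity tips it clearly.

>>> {"name": "arm_command", "arguments": {"commands": [[0,0,0.15,0],[0,0,0.2,0],[0,0,0.2,0],[0,0,0.2,0],[0,0,0.2,0],[0,0,0.2,0],[0,0,0.1,0],[0,0,0,0]], "newtons": 5}}

```text
clock: 26.87
eef_pos: [541.7, 4.4, 111.6]
ee_rot: [-0.001, 1.0, 0.008, 0.019]
contact_force: [-0.1, -0.3, 7.9]
width: 55.7
```

>>> {"name": "arm_command", "arguments": {"commands": [[0,0,0,0],[0,0,0,0],[0,0,0,0],[0,0,0,0],[0.3,0,0,0],[0.3,0,0,0],[0,0,0,0],[0,0,0,0]], "grip": 0.72}}

```text
clock: 27.53
eef_pos: [560.6, 4.7, 109.9]
ee_rot: [-0.001, 1.0, 0.008, 0.017]
contact_force: [-0.7, -0.4, 0.1]
width: 80.0
```

```bash
python3 -c "
from h import *;st();snap('scene','s13.png')
a=cv2.imread('pics/s13.png').mean(2);print([int(a[r,314:332].mean()) for r in range(215,255)])
for x in(565,572,579,586):print(x,proj('scene',[x,0,0]),proj('scene',[x,0,70]))"
```

```text
t 27.53 tcp [560.6   4.7 109.9] yaw 0.016 zaxis [ 0.033  0.003 -0.999] F [-0.72 -0.38  0.08] T [ 0.021  0.057 -0.007] w 80.0
[125, 106, 68, 38, 94, 209, 241, 230, 185, 168, 153, 130, 165, 182, 180, 140, 74, 67, 68, 69, 69, 70, 69, 69, 68, 69, 89, 123, 142, 141, 139, 135, 135, 134, 130, 132, 135, 137, 137, 137]
565 [321.4 238. ] [322.  226.3]
572 [321.4 240.5] [321.9 228.8]
579 [321.4 243. ] [321.9 231.4]
586 [321.4 245.5] [321.9 234. ]
```

>>> {"name": "arm_command", "arguments": {"commands": [[0,0,0,0],[0,0,0,0],[0,0,0,0],[0,0,0,0],[0,0,0,0],[0,0,0,0],[0,0,0,0],[0,0,0,0]], "grip": -1, "newtons": 6}}

```text
clock: 28.25
eef_pos: [560.2, 4.8, 109.9]
ee_rot: [-0.001, 1.0, 0.008, 0.017]
contact_force: [0.8, -0.1, -0.6]
width: 56.3
```

>>> {"name": "arm_command", "arguments": {"commands": [[0,0,-0.12,0],[0,0,-0.18,0],[0,0,-0.2,0],[0,0,-0.2,0],[0,0,-0.2,0],[0,0,-0.2,0],[0,0,-0.1,0],[0,0,0,0]]}}

```text
clock: 28.92
eef_pos: [558.1, 4.7, 149.7]
ee_rot: [-0.001, 1.0, 0.008, 0.016]
contact_force: [0.2, 0.1, -1.7]
width: 55.8
```

```bash
python3 -c "
from h import *;st()"
```

```text
t 28.92 tcp [558.1   4.7 149.7] yaw 0.016 zaxis [ 0.032  0.003 -0.999] F [ 0.17  0.08 -1.7 ] T [-0.012 -0.059  0.009] w 55.8
```

>>> {"name": "arm_command", "arguments": {"commands": [[0,0,0,0],[0,0,0,0],[0,0,-0.1,0],[0,0,-0.2,0],[0,0,-0.25,0],[0,0,-0.25,0],[0,0,-0.15,0],[0,0,0,0]], "newtons": 60}}

```text
clock: 29.58
eef_pos: [557.0, 4.6, 180.9]
ee_rot: [-0.001, 1.0, 0.008, 0.016]
contact_force: [0.5, 0.3, -3.7]
width: 55.9
```

```bash
python3 -c "
from h import *;avg(14);snap('scene','s14.png')
a=cv2.imread('pics/s14.png').mean(2);print([int(a[r,314:332].mean()) for r in range(205,250)])
p,R=st();g=p+[2,0,-65]
for t in(8,12,16,20):
    a=np.radians(t);f=lambda u,w:g+[u*np.cos(a)-w*np.sin(a),0,u*np.sin(a)+w*np.cos(a)]
    print(t,proj('scene',f(13,25)),proj('scene',f(13,-45)))"
```

```text
t 30.28 tcp [556.6   4.7 179.5] yaw 0.016 zaxis [ 0.029  0.003 -1.   ] F [ 0.19 -1.46 -2.11] T [ 0.077 -0.186 -0.015] w 55.3
mean [ 1.25e-01 -2.55e-01 -3.27e+00  2.30e-02 -1.41e-01  3.00e-03] sd [0.42 0.69 0.54 0.04 0.03 0.03] lever mm -43.0
[242, 230, 180, 148, 132, 121, 145, 151, 124, 99, 98, 99, 99, 99, 99, 97, 98, 98, 100, 99, 98, 98, 98, 99, 99, 98, 98, 98, 113, 126, 127, 125, 133, 137, 134, 135, 136, 138, 141, 141, 139, 136, 135, 133, 131]
t 30.33 tcp [556.6   4.6 179.5] yaw 0.016 zaxis [ 0.029  0.003 -1.   ] F [ 0.14 -0.78 -2.61] T [-0.006 -0.144  0.029] w 55.7
8 [324.6 213.9] [323.8 230.7]
12 [324.6 213. ] [323.9 231.5]
16 [324.6 212.2] [323.9 232.3]
20 [324.6 211.4] [323.9 233. ]
```

The middle module's lever is -43 mm near-down at a 62 mm offset, with a tilt of about 16 to 17°. Its balance point has moved only about 6 mm between the two tips, so it looks empty. I'll set it down and go to the right one.

>>> {"name": "arm_command", "arguments": {"commands": [[0,0,0.1,0],[0,0,0.2,0],[0,0,0.2,0],[0,0,0.2,0],[0,0,0.15,0],[0,0,0.1,0],[0,0,0,0],[0,0,0,0]]}}

```text
clock: 31.0
eef_pos: [558.3, 4.7, 148.4]
ee_rot: [-0.001, 1.0, 0.008, 0.015]
contact_force: [0.1, -0.4, 4.6]
width: 55.6
```

>>> {"name": "arm_command", "arguments": {"commands": [[0,0,0,0],[0,0,0.2,0],[0,0,0.2,0],[0,0,0.2,0],[0,0,0.2,0],[0,0,0.2,0],[0,0,0.2,0],[0,0,0.15,0]], "newtons": 5}}

```text
clock: 31.67
eef_pos: [561.6, 4.8, 105.0]
ee_rot: [-0.001, 1.0, 0.008, 0.018]
contact_force: [0.3, -0.0, 8.6]
width: 55.9
```

>>> {"name": "arm_command", "arguments": {"commands": [[0,0,0,0],[0,0,0,0],[0,0,0,0],[0,0,0,0],[0,0,0,0],[0,0,0,0],[0,0,-0.5,0],[0,0,-0.9,0]], "grip": 1}}

```text
clock: 32.33
eef_pos: [556.8, 4.8, 141.6]
ee_rot: [-0.002, 1.0, 0.008, 0.012]
contact_force: [-0.0, 0.5, 0.2]
width: 92.6
```

>>> {"name": "arm_command", "arguments": {"commands": [[0,0,-0.9,0],[0,0,-0.9,0],[-0.4,0.6,-0.5,-0.5],[-0.6,0.8,0,-0.6],[-0.6,0.8,0,-0.6],[-0.6,0.8,0,-0.6],[-0.6,0.8,0,-0.5],[-0.6,0.7,0,0]]}}

```text
clock: 33.0
eef_pos: [476.8, -146.6, 218.2]
ee_rot: [0.002, 0.987, 0.158, 0.018]
contact_force: [0.2, -0.2, 0.4]
width: 93.4
```

```bash
python3 -c "
from fit import *;go(395,-289,200);ims={c:snap(c,c+'15.png') for c in('top','scene')}
print([fit({c:ims[c]},(502,0,.016)) for c in ims],[fit({c:ims[c]},(443,-274,.31)) for c in ims])"
```

```text
t 33.0 tcp [ 476.8 -146.6  218.2] yaw 0.318 zaxis [ 0.035  0.002 -0.999] F [ 0.23 -0.18  0.41] T [0.01  0.018 0.027] w 93.4
units [-4.09  3.65  0.5 ]
[(array([5.06911e+02, 2.59400e+00, 1.40000e-02]), np.float64(0.084)), (array([5.02419e+02, 1.13700e+00, 1.80000e-02]), np.float64(0.06))] [(array([ 4.62839e+02, -2.61312e+02,  2.76000e-01]), np.float64(0.426)), (array([ 4.40878e+02, -2.73608e+02,  3.01000e-01]), np.float64(0.258))]
```

>>> {"name": "arm_command", "arguments": {"commands": [[-0.66,0.6,0.05,0],[-0.66,0.6,0.1,0],[-0.66,0.6,0.1,0],[-0.66,0.6,0.1,0],[-0.66,0.6,0.1,0],[-0.6,0.5,0.1,0],[-0.2,0.15,0,0],[0,0,0,0]]}}

```text
clock: 33.77
eef_pos: [392.2, -293.1, 199.1]
ee_rot: [0.003, 0.988, 0.155, 0.019]
contact_force: [0.2, -0.1, 0.5]
width: 92.7
```

```bash
python3 -c "
from h import *;go(395,-289,115)"
```

```text
t 33.77 tcp [ 392.2 -293.1  199.1] yaw 0.311 zaxis [ 0.039  0.    -0.999] F [ 0.19 -0.05  0.48] T [-0.007 -0.039  0.092] w 92.7
units [ 0.03 -0.13  2.8 ]
```

>>> {"name": "arm_command", "arguments": {"commands": [[0,-0.1,0.5,0],[0,0,0.7,0],[0,0,0.7,0],[0,0,0.6,0],[0,0,0.25,0],[0,0,0,0],[0,0,0,0],[0,0,0,0]]}}

```text
clock: 34.43
eef_pos: [400.7, -284.7, 116.9]
ee_rot: [0.004, 0.988, 0.156, 0.021]
contact_force: [-0.2, -0.7, 0.1]
width: 93.0
```

>>> {"name": "arm_command", "arguments": {"commands": [[0,0,0,0],[0,0,0,0],[0,0,0,0],[0,0,0,0],[0,0,0,0],[0,0,0,0],[0,0,0,0],[0,0,0,0]], "grip": -1, "newtons": 6}}

```text
clock: 35.1
eef_pos: [401.7, -285.2, 120.3]
ee_rot: [0.006, 0.988, 0.156, 0.023]
contact_force: [0.6, 0.1, -0.5]
width: 56.3
```

>>> {"name": "arm_command", "arguments": {"commands": [[0,0,-0.12,0],[0,0,-0.16,0],[0,0,-0.18,0],[0,0,-0.18,0],[0,0,-0.18,0],[0,0,-0.16,0],[0,0,-0.1,0],[0,0,0,0]]}}

```text
clock: 35.77
eef_pos: [399.5, -284.7, 155.8]
ee_rot: [0.005, 0.988, 0.156, 0.022]
contact_force: [0.8, 0.4, -3.1]
width: 56.1
```

```bash
python3 -c "
from h import *;avg(3);snap('scene','s16.png')
a=cv2.imread('pics/s16.png')[90:250,150:350];cv2.imwrite('pics/c16.png',cv2.resize(a,None,fx=3,fy=3))"
```

```text
t 35.92 tcp [ 399.4 -284.7  155.2] yaw 0.313 zaxis [ 0.045 -0.004 -0.999] F [-2.82 -1.42  0.25] T [-0.196  0.356 -0.021] w 55.8
mean [-1.619 -0.541 -0.641 -0.131  0.261 -0.019] sd [1.1  0.67 0.92 0.09 0.09 0.01] lever mm 406.5
```

View pics/c16.png

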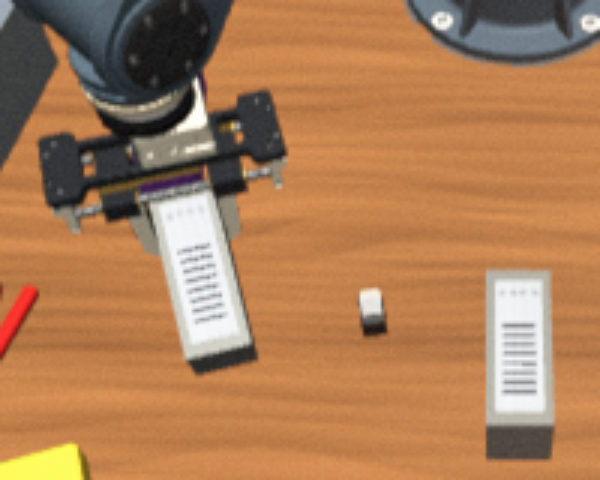

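The right module is tipped with its far end on the bench, and the middle one stands in place. Nothing near it has been disturbed, so I'll go on.

>>> {"name": "arm_command", "arguments": {"commands": [[0,0,0,0],[0,0,0,0],[0,0,-0.1,0],[0,0,-0.2,0],[0,0,-0.25,0],[0,0,-0.25,0],[0,0,-0.15,0],[0,0,0,0]], "newtons": 60}}

```text
clock: 36.63
eef_pos: [397.5, -284.0, 185.5]
ee_rot: [0.004, 0.988, 0.156, 0.021]
contact_force: [-0.1, -0.2, -3.5]
width: 55.6
```

```bash
python3 -c "
from h import *
import re
avg(14)"
```

```text
t 37.33 tcp [ 397.3 -283.8  184.2] yaw 0.313 zaxis [ 0.042 -0.    -0.999] F [-0.28  0.8  -3.34] T [-0.04   0.204  0.022] w 55.7
mean [ 0.23   0.386 -3.92  -0.045  0.187  0.005] sd [0.54 0.42 0.36 0.02 0.02 0.02] lever mm 47.7
```

>>> {"name": "arm_command", "arguments": {"commands": [[0,0,0.1,0],[0,0,0.2,0],[0,0,0.2,0],[0,0,0.2,0],[0,0,0.15,0],[0,0,0.1,0],[0,0,0,0],[0,0,0,0]]}}

```text
clock: 38.0
eef_pos: [398.8, -284.4, 153.2]
ee_rot: [0.004, 0.988, 0.156, 0.021]
contact_force: [-2.8, 1.0, 6.5]
width: 55.5
```

>>> {"name": "arm_command", "arguments": {"commands": [[0,0,0,0],[0,0,0.15,0],[0,0,0.2,0],[0,0,0.2,0],[0,0,0.2,0],[0,0,0.2,0],[0,0,0.2,0],[0,0,0.1,0]], "newtons": 5}}

```text
clock: 38.67
eef_pos: [401.3, -285.4, 112.2]
ee_rot: [0.005, 0.988, 0.156, 0.022]
contact_force: [-1.9, 3.5, 8.5]
width: 56.4
```

>>> {"name": "arm_command", "arguments": {"commands": [[0,0,-0.1,0],[0,0,0,0],[0,0,0,0],[0,0,0,0],[0.6,0,0,0],[0.9,0,0,0],[0.9,0,0,0],[0.8,0,0,0]], "grip": 0.72}}

```text
clock: 39.33
eef_pos: [492.8, -256.0, 118.0]
ee_rot: [0.004, 0.988, 0.153, 0.021]
contact_force: [-0.1, -0.7, 0.7]
width: 80.1
```

```bash
python3 -c "
from h import *
st()"
```

```text
t 39.33 tcp [ 492.8 -256.   118. ] yaw 0.307 zaxis [ 0.043 -0.002 -0.999] F [-0.08 -0.66  0.75] T [ 0.011  0.089 -0.007] w 80.1
```

>>> {"name": "arm_command", "arguments": {"commands": [[0,0,0.1,0],[0,0,0,0],[0,0,0,0],[0,0,0,0],[0,0,0,0],[0,0,0,0],[0,0,0,0],[0,0,0,0]], "grip": -1, "newtons": 6}}

```text
clock: 40.0
eef_pos: [494.0, -255.7, 115.2]
ee_rot: [0.005, 0.988, 0.153, 0.022]
contact_force: [1.9, 0.1, -1.5]
width: 56.7
```

>>> {"name": "arm_command", "arguments": {"commands": [[0,0,-0.12,0],[0,0,-0.18,0],[0,0,-0.2,0],[0,0,-0.2,0],[0,0,-0.2,0],[0,0,-0.18,0],[0,0,-0.1,0],[0,0,0,0]]}}

```text
clock: 40.67
eef_pos: [490.8, -255.7, 154.3]
ee_rot: [0.004, 0.988, 0.153, 0.021]
contact_force: [-0.6, 0.3, -4.7]
width: 56.2
```

```bash
python3 -c "
from h import *
st()"
```

```text
t 40.67 tcp [ 490.8 -255.7  154.3] yaw 0.307 zaxis [ 0.043 -0.002 -0.999] F [-0.63  0.32 -4.75] T [0.068 0.007 0.017] w 56.2
```

>>> {"name": "arm_command", "arguments": {"commands": [[0,0,0,0],[0,0,0,0],[0,0,-0.1,0],[0,0,-0.2,0],[0,0,-0.25,0],[0,0,-0.25,0],[0,0,-0.15,0],[0,0,0,0]], "newtons": 60}}

```text
clock: 41.33
eef_pos: [489.4, -255.4, 185.3]
ee_rot: [0.004, 0.988, 0.153, 0.021]
contact_force: [0.1, -0.7, -3.6]
width: 55.8
```

```bash
python3 -c "
from h import *
avg(14);snap('scene','s17.png')
a=cv2.imread('pics/s17.png')[110:270,150:350];cv2.imwrite('pics/c17.png',cv2.resize(a,None,fx=3,fy=3))"
```

```text
t 42.03 tcp [ 489.1 -255.2  183.9] yaw 0.307 zaxis [ 0.041  0.    -0.999] F [-0.35  0.82 -3.27] T [ 0.052 -0.144 -0.031] w 55.8
mean [-0.076  0.14  -3.865  0.052 -0.147  0.004] sd [0.49 0.49 0.39 0.03 0.03 0.03] lever mm -38.1
```

View pics/c17.png

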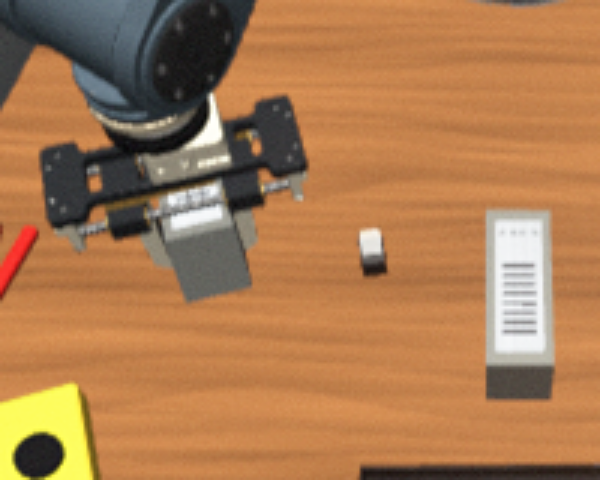

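```bash
python3 -c "
from h import *
p,R=st();g=p+65*R[:,2];c,s=np.cos(.31),np.sin(.31)
print('measured top (219,188.5)ish bottom (222.5,208.5)')
for d in (50,56):
  for t in(8,12,16,20):
    a=np.radians(t);f=lambda u,w:g+[(u*np.cos(a)-w*np.sin(a))*c,(u*np.cos(a)-w*np.sin(a))*s,u*np.sin(a)+w*np.cos(a)]
    A,B=proj('scene',f(75-d,18)),proj('scene',f(75-d,-52));print(d,t,A,B,(B-A)[1])
a=cv2.imread('pics/s17.png').mean(2);print([int(a[r,217:224].mean()) for r in range(178,216)])"
```

```text
t 42.08 tcp [ 489.1 -255.2  183.9] yaw 0.307 zaxis [ 0.041  0.    -0.999] F [ 0.07 -0.27 -4.26] T [ 0.041 -0.093  0.017] w 55.8
measured top (219,188.5)ish bottom (222.5,208.5)
50 8 [217.9 191.8] [224.4 209.2] 17.399999999999977
50 12 [217.7 190.9] [224.5 209.9] 19.0
50 16 [217.4 190.1] [224.5 210.4] 20.30000000000001
50 20 [217.2 189.2] [224.5 210.9] 21.700000000000017
56 8 [217.6 189.9] [224.1 207.4] 17.5
56 12 [217.4 189.2] [224.1 208.1] 18.900000000000006
56 16 [217.2 188.4] [224.2 208.8] 20.400000000000006
56 20 [217.  187.7] [224.2 209.4] 21.700000000000017
[140, 215, 245, 247, 240, 210, 170, 156, 138, 109, 100, 98, 99, 97, 97, 96, 98, 97, 98, 98, 98, 98, 98, 96, 99, 96, 98, 98, 97, 99, 109, 128, 136, 130, 129, 135, 139, 139]
```

The right module's levers are +49 and -40 mm, so its excess over an empty one is about 8 mm, the same as the middle one. The left one's excess is about 30 mm, so the left is faulty. I'll set the right one down and fetch the left.

>>> {"name": "arm_command", "arguments": {"commands": [[0,0,0.1,0],[0,0,0.2,0],[0,0,0.2,0],[0,0,0.2,0],[0,0,0.15,0],[0,0,0.1,0],[0,0,0,0],[0,0,0,0]]}}

```text
clock: 42.75
eef_pos: [491.1, -255.3, 152.8]
ee_rot: [0.003, 0.988, 0.153, 0.021]
contact_force: [-1.0, 1.1, 3.8]
width: 55.6
```

>>> {"name": "arm_command", "arguments": {"commands": [[0,0,0,0],[0,0,0.2,0],[0,0,0.2,0],[0,0,0.2,0],[0,0,0.2,0],[0,0,0.2,0],[0,0,0.2,0],[0,0,0.1,0]], "newtons": 5}}

```text
clock: 43.42
eef_pos: [494.7, -256.3, 111.0]
ee_rot: [0.005, 0.988, 0.153, 0.023]
contact_force: [-1.6, 2.1, 7.7]
width: 56.7
```

>>> {"name": "arm_command", "arguments": {"commands": [[0,0,0,0],[0,0,0,0],[0,0,0,0],[0,0,0,0],[0,0,0,0],[0,0,0,0],[0,0,-0.5,0],[0,0,-0.9,0]], "grip": 1}}

```text
clock: 44.08
eef_pos: [490.2, -255.0, 147.8]
ee_rot: [0.002, 0.988, 0.153, 0.019]
contact_force: [0.5, -0.1, 0.1]
width: 92.8
```

>>> {"name": "arm_command", "arguments": {"commands": [[0,0,-0.9,0],[0,0,-0.9,0],[0,-0.6,-0.5,0.5],[0.3,-0.9,0,0.6],[0.2,-0.9,0,0.7],[0.1,-0.95,0,0.7],[0.1,-0.95,0,0.7],[0,-0.95,0,0.6]]}}

```text
clock: 44.75
eef_pos: [487.1, -95.7, 226.5]
ee_rot: [0.001, 0.999, -0.047, 0.024]
contact_force: [0.7, -0.5, 0.2]
width: 92.9
```

>>> {"name": "arm_command", "arguments": {"commands": [[0,-1,0,0],[0,-1,0,0],[0,-1,0,0],[0,-1,0,0],[0,-1,0,0],[0,-1,0,0],[0,-1,0,0],[0,-1,0,0]]}}

```text
clock: 45.42
eef_pos: [509.5, 155.1, 228.6]
ee_rot: [0.001, 0.998, -0.05, 0.026]
contact_force: [0.2, 0.4, -0.2]
width: 93.2
```

```bash
python3 -c "
from fit import *;go(457,258,200);ims={c:snap(c,c+'18.png') for c in('top','scene')}
print([fit({c:ims[c]},(443,-274,.31)) for c in ims],[fit({c:ims[c]},(459,258,-.07)) for c in ims])"
```

```text
t 45.42 tcp [509.5 155.1 228.6] yaw -0.1 zaxis [ 0.052 -0.005 -0.999] F [ 0.2   0.42 -0.2 ] T [0.019 0.009 0.008] w 93.2
units [-2.13 -3.24  0.84]
[(array([ 4.40818e+02, -2.76669e+02,  3.08000e-01]), np.float64(0.082)), (array([ 4.40662e+02, -2.77699e+02,  3.20000e-01]), np.float64(0.067))] [(array([ 4.76968e+02,  2.53766e+02, -1.43000e-01]), np.float64(0.565)), (array([ 4.40973e+02,  2.71518e+02, -1.43000e-01]), np.float64(0.434))]
```

>>> {"name": "arm_command", "arguments": {"commands": [[-0.45,-0.65,0.15,-0.1],[-0.45,-0.65,0.15,-0.1],[-0.45,-0.65,0.15,0],[-0.45,-0.6,0.15,0],[-0.3,-0.4,0.15,0],[-0.1,-0.1,0,0],[0,0,0,0],[0,0,0,0]]}}

```text
clock: 46.18
eef_pos: [451.0, 254.5, 202.5]
ee_rot: [0.001, 0.999, -0.038, 0.027]
contact_force: [0.0, -0.6, 0.6]
width: 93.0
```

```bash
python3 -c "
from h import *;go(455,258,110)"
```

```text
t 46.18 tcp [451.  254.5 202.5] yaw -0.075 zaxis [ 0.054 -0.005 -0.999] F [ 0.02 -0.61  0.64] T [-0.052  0.053  0.004] w 93.0
units [-0.04 -0.13  3.08]
```

>>> {"name": "arm_command", "arguments": {"commands": [[0,-0.1,0.5,0],[0,0,0.7,0],[0,0,0.7,0],[0,0,0.7,0],[0,0,0.35,0],[0,0,0.1,0],[0,0,0,0],[0,0,0,0]]}}

```text
clock: 46.85
eef_pos: [463.0, 251.6, 112.1]
ee_rot: [-0.0, 0.999, -0.041, 0.031]
contact_force: [0.8, -0.5, -0.4]
width: 92.7
```

>>> {"name": "arm_command", "arguments": {"commands": [[0,0,0,0],[0,0,0,0],[0,0,0,0],[0,0,0,0],[0,0,0,0],[0,0,0,0],[0,0,0,0],[0,0,0,0]], "grip": -1, "newtons": 30}}

```text
clock: 47.52
eef_pos: [464.9, 252.5, 116.1]
ee_rot: [-0.002, 0.999, -0.041, 0.034]
contact_force: [1.5, 0.7, -2.8]
width: 56.3
```

>>> {"name": "arm_command", "arguments": {"commands": [[0,0,0,0],[0,0,0,0],[0,0,-0.3,0],[0,0,-0.5,0],[0,0,-0.6,0],[0,0,-0.7,0],[0,0,-0.7,0],[0,0,-0.7,0]], "newtons": 60}}

```text
clock: 48.18
eef_pos: [453.2, 250.3, 220.5]
ee_rot: [0.002, 0.999, -0.041, 0.026]
contact_force: [0.8, -0.0, -5.3]
width: 55.7
```

```bash
python3 -c "
from h import *;go(702,-16,230);avg(4)"
```

```text
t 48.18 tcp [453.2 250.3 220.5] yaw -0.082 zaxis [ 0.053 -0.007 -0.999] F [ 0.8  -0.03 -5.28] T [ 0.05  -0.062 -0.011] w 55.7
units [9.   8.17 0.18]
t 48.38 tcp [453.7 250.5 219.1] yaw -0.082 zaxis [ 0.054 -0.006 -0.999] F [ 0.16 -0.27 -5.38] T [ 0.032 -0.04  -0.029] w 55.6
mean [ 0.805  0.792 -4.548  0.139 -0.149 -0.024] sd [1.34 1.35 1.61 0.16 0.16 0.04] lever mm -32.7
```

>>> {"name": "arm_command", "arguments": {"commands": [[0.2,0.18,0,0],[0.4,0.36,0,0],[0.6,0.53,0,0],[0.75,0.66,0,0],[0.75,0.66,0,0],[0.75,0.66,0,0],[0.75,0.66,0,0],[0.75,0.66,0,0]]}}

```text
clock: 49.05
eef_pos: [590.7, 100.7, 212.8]
ee_rot: [0.005, 0.999, -0.037, 0.016]
contact_force: [0.6, 0.0, -4.9]
width: 55.9
```

>>> {"name": "arm_command", "arguments": {"commands": [[0.75,0.66,0,0],[0.75,0.66,0,0],[0.75,0.66,0,0],[0.75,0.66,0,0],[0.5,0.44,0,0],[0.3,0.26,0,0],[0.1,0.1,0,0],[0,0,0,0]]}}

```text
clock: 49.72
eef_pos: [703.6, -29.0, 197.9]
ee_rot: [0.006, 0.999, -0.041, 0.005]
contact_force: [0.1, 0.2, -5.0]
width: 55.6
```

```bash
python3 -c "
from h import *;go(708,-16,230);avg(4)"
```

```text
t 49.72 tcp [703.6 -29.  197.9] yaw -0.082 zaxis [ 0.009 -0.012 -1.   ] F [ 0.09  0.19 -4.97] T [ 0.054 -0.011 -0.006] w 55.6
units [ 0.12 -0.43 -1.07]
t 49.92 tcp [703.2 -26.8 199.7] yaw -0.08 zaxis [ 0.011 -0.012 -1.   ] F [ 0.01  0.34 -5.09] T [0.094 0.001 0.025] w 55.8
mean [-0.435  0.357 -5.605  0.071  0.006  0.011] sd [0.29 0.49 0.46 0.02 0.03 0.01] lever mm 1.0
```

>>> {"name": "arm_command", "arguments": {"commands": [[0.1,-0.1,-0.2,0],[0.05,-0.15,-0.3,0],[0,-0.1,-0.3,0],[0,0,-0.2,0],[0,0,0,0],[0,0,0,0],[0,0,0,0],[0,0,0,0]]}}

```text
clock: 50.58
eef_pos: [708.1, -11.6, 235.9]
ee_rot: [0.005, 0.999, -0.038, 0.007]
contact_force: [-0.2, -1.0, -5.1]
width: 56.0
```

>>> {"name": "arm_command", "arguments": {"commands": [[0,0,0,0],[0,0,0,0],[0,0,0,0],[0,0,0,0],[0,0,0,0],[0,0,0,0],[0,0,0,0],[0,0,0,0]]}}

```text
clock: 51.25
eef_pos: [707.5, -12.3, 234.1]
ee_rot: [0.005, 0.999, -0.038, 0.006]
contact_force: [0.7, -0.4, -5.9]
width: 55.8
```

```bash
python3 -c "
from h import *;avg(6);snap('scene','s20.png')
a=cv2.imread('pics/s20.png')[80:380,100:500];cv2.imwrite('pics/c20.png',cv2.resize(a,None,fx=2,fy=2))"
```

```text
t 51.55 tcp [707.5 -12.2 234.2] yaw -0.077 zaxis [ 0.012 -0.011 -1.   ] F [-0.17 -0.23 -5.93] T [ 0.11   0.045 -0.01 ] w 55.7
mean [ 0.232 -0.316 -5.269  0.051  0.034  0.022] sd [0.38 0.43 0.57 0.04 0.02 0.02] lever mm 6.5
```

```bash
python3 -c "
from fit import *
ims={c:snap(c,c+'21.png') for c in('top','scene')}
print([fit({'scene':ims['scene']},q) for q in((504,2,.016),(441,-277,.31))])
d=arm.find_in('scene','module_left_center');print([(e['pixel'],round(e['confidence'],2),ray('scene',e['pixel'],153)[:2]) for e in d])
for n,z in dict(terminals_mark=20,relay_mark=20,driver_mark=10,pliers_mark=8,meter_mark=17,rail_cut_mark=5).items():
  print(n,[ray('scene',e['pixel'],z)[:2] for e in arm.find_in('scene',n)][:1])
st();arm.finish_job()"
```

```text
[(array([5.14662e+02, 2.60300e+00, 3.00000e-01]), np.float64(0.406)), (array([ 4.40867e+02, -2.77681e+02,  3.12000e-01]), np.float64(0.067))]
[([312.2, 286.9], 0.74, array([743.6, -20.5]))]
terminals_mark [array([442.5, 130. ])]
relay_mark []
driver_mark [array([416.3, 431.5])]
pliers_mark [array([ 478.6, -478.8])]
meter_mark []
rail_cut_mark [array([699. , 327.3])]
t 52.05 tcp [707.5 -12.3 234.2] yaw -0.077 zaxis [ 0.011 -0.011 -1.   ] F [ 0.15  0.07 -5.59] T [ 0.048  0.05  -0.026] w 55.8
the job is handed in; nothing more can be done
```

I rocked all three modules from left to right, concluded that the left one holds the loose core, and handed the job in at 52 s. At hand-in I was holding the left module over the tray. No verdict was reported.

**Rocking:** The moves allow no tilt of the tool. I gripped each module off-centre, let it pivot on the end still on the bench, squeezed, and lifted it. I did this once for each end. The middle module's first near-down rock was only about 13°, so I repeated it at about 16 to 17°. The near-down tilts of the middle and right modules came from face edges in the pictures. The left module's tilts and all the far-down ones are only worked out from the lift height.

**Which one rattles:** I judged by wrist torque and compared the swing between the two tips with what an empty module should give.

| Module | Swing beyond an empty one |
|---|---|
| Left | about 30 mm |
| Middle | about 8 mm |
| Right | about 8 mm |

The left module's balance point also shifted by about 14 mm while it was held level.

**Last checks:**
- **Grip and position:** the left module is gripped at 60 N. The tool is at (707, -12) mm against the tray centre at about (704, -16), which puts the module centre at about 150 mm.
- **Other modules:** the right one measures about 4 mm from its start. The middle one measured about 6 mm from its start after its set-down.
- **Bystanders:** the terminal block, screwdriver, pliers and rail offcut read at their first positions, within detector error of about 11 mm.

**Checks that failed or disagreed:**
- **Final picture:** the viewing limit had been reached, so I never saw the final hold and level is inferred, not measured.
- **Middle module:** the final fit was poor, probably because the arm blocked the view.
- **Relay and meter:** neither was detected in the last picture.
- **Held module:** the detector put its visible part about 35 mm beyond the tool position in x, probably because it sees mostly the far face.

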